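# Release the slide carriage and push it home under the reading head

## Robot

A 6-joint arm with a two-finger parallel gripper is mounted at the origin on a cart in front of the work surface, level with it; the furniture and walls round the work are solid. World frame = base frame: x ahead of the robot, y to its left, z up, the work surface at z = 0. Lengths are in mm, angles in rad, forces in N, time in s.
With the tool pointing down it reaches from about 350 to 975 mm from the base axis. Payload 7.1 kg.
Tool frame: the origin (TCP) lies at the very end of the fingers, on their centre line; the grasp point (between the pads) lies 19 mm behind it; x points along the fingers, y is the direction in which the jaws open and shut, and the axes are right-handed (so a half turn about x gives the same grasp; the last joint's range is limited). The gripper opens to 88 mm and grips with 3 to 60 N. Pads are 20 mm wide; open, the fingers measure 115 mm over their backs; the gripper's body (75 mm by 178 mm) begins 61 mm behind the grasp point.
Start: joints at [1.202, 0.423, 1.63, -0, 1.089, -0.019], TCP at [214.161, 587.145, 183.275] pointing down, gripper open.
Joint ranges: [-3, 3], [-0.9, 2.11], [0.09, 2.58], [-1.31, 4.45], [0.11, 2.69], [-2.54, 2.54]. Speed limits (rad/s): [2.39, 2.39, 3.01, 3.14, 3.14, 3.14].

## Interface

Orientations are given as a rotation vector (axis times angle).
In Python, from workcell import ctrl gives the robot as it stands. The module is installed in compiled form; this text tells all that it offers.
- The arm moves only by the tool carry_out, never from a script. Its argument "commands" is a list of rows, each a list of 6 numbers: the shift along the tool's x, y, z in m, then the turn, a rotation vector about the tool's x, y, z in degrees. In form: [[tx, ty, tz, rx, ry, rz], ...]. A call has 1 to 8 rows; each row shifts and turns the pose as measured when the row begins, along the tool's axes as they then stand; what a row does not reach is not made up. A row lasts 1/8 s, in which the tool goes at most 62.5 mm and 10.7 degrees, less where a joint would pass 70% of its speed; a pose out of reach is approached as far as the arm can. A call with a gripper value outside its range is refused whole. "grip" is the closure, from 0 (fully open) to 1 (shut), set as the call begins (left out, the last holds). The fingers move at their own pace and stop on an object; the grip force is fixed at half the most. Time passes only in rows, so rows that do not move let the fingers close. It gives the time, the measured TCP pose, the force and the opening at its end, in the units of the state.
- ctrl.get_obs(): the state, without advancing time (a new reading comes with each control period).
- ctrl.get_image(name): name is "scene" or "top" or "wrist"; returns a dict with "pixels" (480x640x3 uint8, blue, green, red), "intrinsics" (3x3 intrinsics, pixels), "dist_coeffs" ([k1, k2, p1, p2, k3] as OpenCV has them; the pictures are not rectified), "rvec" (rotation vector, rad) and "tvec" (3), from world to camera coordinates, as OpenCV has them. Camera axes: x right, y down, z forward; pixel columns grow to the right and rows downward; lengths in mm; the calibration is good to about 2 mm. A picture is of the moment at which its call begins. There is no depth.
- ctrl.close_job(): hands the job in, once; it reports no verdict.
The state is a dict: "t": time; "qpos": joint angles; "qvel": joint speeds; "joint_torque": joint torques, N m; "ee_pos": TCP position; "orientation": TCP orientation; "ft_force": force on the tool from outside, world axes, zero at the start; "moment": the same for the moment, N m; "width": finger opening in mm.
Only numpy, scipy, OpenCV 4.12 (cv2) and the standard library are available. Lean on these libraries where they do the work, as an engineer would, in place of code of your own. Each camera call takes 0.05 s, during which the arm holds its last target. There are 200 camera calls.

## Task

Load the slide reader: with the fingertips press the black lock button on the carriage all the way down, and keep it held down while you push the carriage by its upright tab towards the reading head, until it meets the end stop. Then let go, so that the button springs up and locks the carriage there. Only press and push: do not let the lock snap in on the way, touch neither the glass slide nor the guard plate on the far side of the tab, and leave the bottle, the eyepiece and the pen where they stand.

Things in the scene. Friction and masses are not known exactly. Their poses are not given: they have to be found in the camera images.
- reader_base: Slide reader's fixed base on the desk: grey bed 98 x 300 x 12 mm with two steel rails and, at each end, a grey block up to 38 mm high. Origin: centre of its underside. z up; y along the bed, from the parked carriage (-y) to the white reading head (+y): the direction in which the carriage is pushed; x across it.
- head (a point): Centre of the top of the white reading head, a fixed bridge over the bed: 98 mm across, 72 mm along y, top 64 mm above the desk (70 mm on the round black cap in its middle), clear height under it 43 mm. At the end stop the tab and its guard stay 8 mm short of it. Axes as the base's.
- carriage (a joint): Slide of the aluminium carriage (66 x 150 mm, top 34 mm above the desk) along the base's +y: 0 parked, 0.108 m at the end stop. About 2 N of friction. A hook under the button locks it in a comb with a slot every 12 mm (1 mm play), at both ends too; it is free only while the button is at least about 4 mm down, and locks at the next slot if the button is let up.
- lock_button (a joint): Travel of the button, straight down: 0 up, 0.006 m fully down. Spring: about 2 N to begin, 5 N fully down; it comes up by itself when released.
- button_top (a point): Centre of the top of the black lock button, a ribbed key 34 mm (across, x) by 30 mm (along, y) near the carriage's -y end. When up, its top is 42 mm above the desk, 8 mm above the carriage plate. Rides with button and carriage; axes as the base's.
- push_face (a point): Centre of the face, towards the button (-y), of the upright aluminium tab on the carriage: 52 mm wide, 8 mm thick with its guard, top 59 mm above the desk. It lies 22 mm ahead (+y) of the button's centre, 7 mm past its edge; a fingertip on the button pushes the carriage along by it. Rides with the carriage.
- slide_holder: Rides on the carriage, not to be touched: a guard plate 52 mm wide and 3 mm thick on the far (+y) side of the tab, 3 mm lower than it, and beyond it the glass slide (26 x 76 mm) in four clips. Origin: on the desk under the carriage's middle (the push face lies at y = -26 mm, the guard at -21 to -18, the slide at -6 to +70); axes as the base's.
- end_stop (a point): Where the middle of the carriage's leading edge meets the rubber buffers of the end block at the base's +y end, 30 mm above the desk.
- dropper_bottle: Bystander, loose: small brown dropper bottle, 29 mm across, 102 mm high, standing beyond the base's +y end. Origin: centre of its underside.
- spare_eyepiece: Bystander, loose: black microscope eyepiece, 39 mm across, 46 mm high, standing beyond the base's -y end. Origin: centre of its underside.
- pen_click: Bystander, loose: black pen, 145 mm long, 9 mm high, lying in front of the base (its -x side), roughly along it. Origin: centre of its underside.

How it is judged (in metres and radians):
On the way, in this order (a step that is already met when the one before it is completed fails the run):
1. the lock button is pressed down while the carriage is still parked (value of joint lock_button above 0.004 m and value of joint carriage below 0.02 m), for 0.04 s.
2. the carriage is at its end stop with the button still held down (value of joint carriage above 0.1055 m and value of joint lock_button above 0.0032 m), for 0.04 s.
At the end, for the whole second after the job is handed in: The carriage is at its end stop (within 2.5 mm of 0.108 m) and at rest, the lock button is up again (within 1.2 mm), so that it is locked there, and the bottle, the eyepiece and the pen are within 15 mm of where they were (value of joint carriage above 0.1055 m and value of joint lock_button below 0.0012 m and velocity of joint carriage below 0.005 m/s and distance of each of dropper_bottle, spare_eyepiece, pen_click from where it was at the start of the episode below 0.015 m); the robot touches nothing.
It fails at once if the lock snapped in (button up) between the two ends of the travel (value of joint lock_button below 0.002 m and value of joint carriage between 0.006 and 0.102 m).
It fails at once if the fingers touched the slide or its guard plate, or pinched the tab (contact force between the fingers and slide_holder above 1.5 N).
It fails at once if the dropper bottle was pushed, lifted or knocked over (distance of dropper_bottle from where it was at the start of the episode above 0.015 m or angle between dropper_bottle's own z axis and vertical above 0.4 rad).
It fails at once if the eyepiece was pushed, lifted or knocked over (distance of spare_eyepiece from where it was at the start of the episode above 0.015 m or angle between spare_eyepiece's own z axis and vertical above 0.4 rad).
It fails at once if the pen was pushed, lifted or knocked over (distance of pen_click from where it was at the start of the episode above 0.015 m or height (world z) of pen_click above 0.015 m).
It also fails if it takes over 38 s, if anything falls off the work surface, if the arm or the gripper's body presses on something with over 40 N, if the wrist force passes 120 N, or if a joint passes its speed limit or range.

## Working session

There is one attempt and no reset: what is moved stays moved. The work goes in short steps, Python scripts to look and compute and a tool call to move; the robot and the scene stay as the last step left them, time stands still between calls to the robot, and variables do not carry over. Pictures are saved under pics/ and viewed, about 8 in all and at most 12, crops included, and the job is handed in when it is done.

Besides the shell and the picture viewer there is one more tool, called after "Call:" by a JSON object that holds its "op" and its "data". carry_out: Moves the arm, as the interface text tells. Its arguments: {"type":"object","properties":{"commands":{"type":"array"},"grip":{"type":"number"}},"required":["commands"]}

```bash
mkdir -p pics; cat > h.py <<'E'
import numpy as np, cv2
from workcell import ctrl
def snap(name, fn):
    im=ctrl.get_image(name); cv2.imwrite('pics/'+fn+'.png',im['pixels'])
    np.savez('pics/'+fn+'.npz',**{k:np.asarray(im[k],float) for k in('intrinsics','dist_coeffs','rvec','tvec')}); return im
def ray(fn,pts,z):
    c=np.load('pics/'+fn+'.npz'); p=cv2.undistortPoints(np.array(pts,float).reshape(-1,1,2),c['intrinsics'],c['dist_coeffs']).reshape(-1,2)
    R=cv2.Rodrigues(c['rvec'])[0]; o=-R.T@c['tvec'].ravel()
    d=np.c_[p,np.ones(len(p))]@R
    return o+d*((np.broadcast_to(z,len(p))-o[2])/d[:,2])[:,None]
def proj(fn,P):
    c=np.load('pics/'+fn+'.npz'); return cv2.projectPoints(np.array(P,float),c['rvec'],c['tvec'],c['intrinsics'],c['dist_coeffs'])[0].reshape(-1,2)
E
python3 - <<'E'
from h import *
snap('top','top0'); snap('scene','scene0')
o=ctrl.get_obs(); print(o); print(cv2.Rodrigues(np.array(o['orientation'],float))[0].round(3))
E
```

```text
{'t': 0.1, 'qpos': array([ 1.20198896e+00,  4.23780033e-01,  1.63058801e+00, -1.50011203e-05,
        1.08860157e+00, -1.90266002e-02]), 'qvel': array([ 0.00028771, -0.0001678 , -0.00127497, -0.00057393,  0.0005469 ,
        0.00065166]), 'joint_torque': array([ 3.92170859e-04, -5.45617318e+01, -2.74325305e+01,  6.44241041e-02,
        1.87839760e-02, -6.25319240e-05]), 'ee_pos': array([213.98086511, 586.64579858, 182.57976478]), 'orientation': array([ 0.27340017,  1.55356808, -0.27553556]), 'ft_force': array([-0.76273881, -0.35946297,  0.55661671]), 'moment': array([0.04886706, 0.02793934, 0.04007932]), 'width': 88.21651326789986}
[[-0.     0.343  0.939]
 [-0.001  0.939 -0.343]
 [-1.    -0.001 -0.   ]]
```

View pics/top0.png

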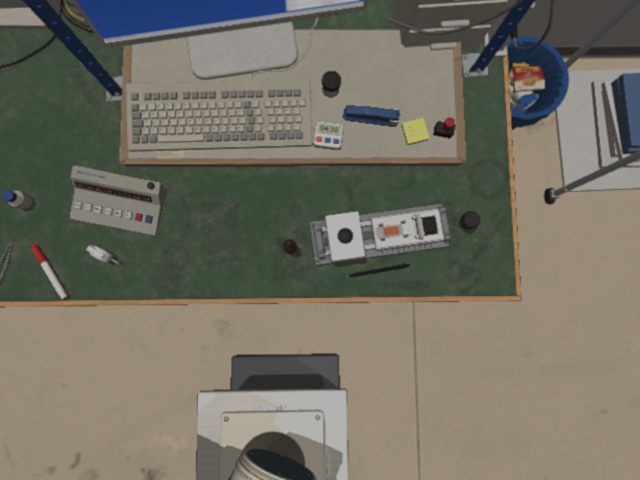

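View pics/scene0.png

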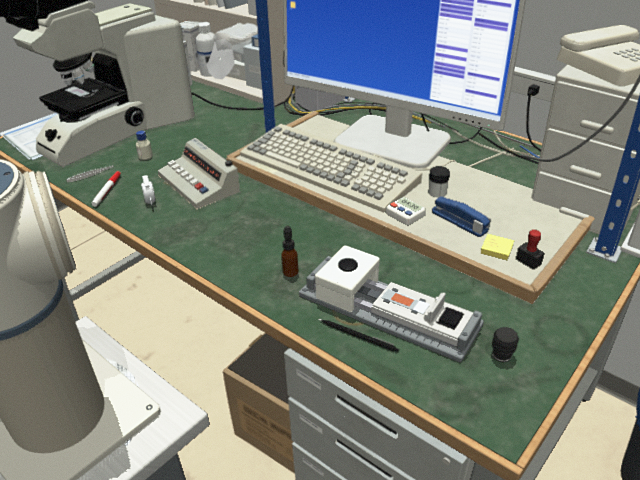

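```bash
python3 - <<'E'
from h import *
print(proj('top0',[[0,0,0],[214,587,183],[300,0,0],[0,300,0]]).round())
print(ray('top0',[[431,226],[345,235],[290,246],[471,219],[350,275],[409,266]],[42,70,90,46,5,5]).round())
for n,(x0,y0,x1,y1),s in (('top0',(300,195,490,285),4),('scene0',(295,235,525,370),3)):
    im=cv2.imread(f'pics/{n}.png')[y0:y1,x0:x1]; cv2.imwrite(f'pics/{n}c.png',cv2.resize(im,None,fx=s,fy=s,interpolation=cv2.INTER_CUBIC))
E
```

```text
[[272. 464.]
 [-68. 375.]
 [272. 319.]
 [127. 467.]]
[[ 495. -345.   42.]
 [ 473. -157.   70.]
 [ 449.  -42.   90.]
 [ 509. -431.   46.]
 [ 393. -171.    5.]
 [ 412. -301.    5.]]
```

View pics/top0c.png

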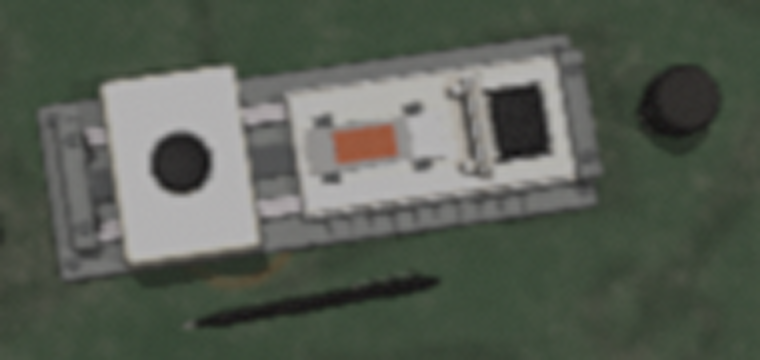

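View pics/scene0c.png

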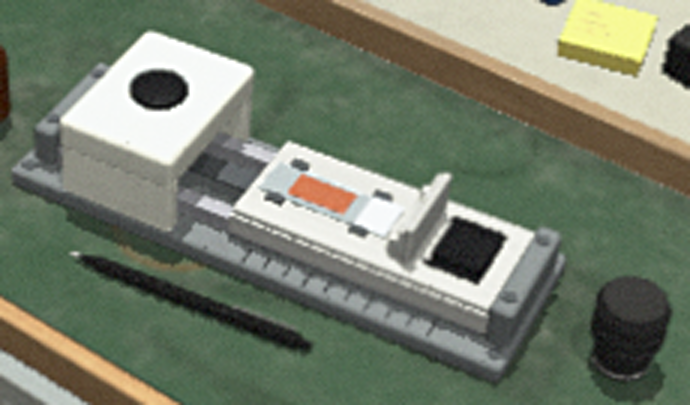

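The top crop shows the button centre at about (430,225.5) in the full image, the base corners clearly, the pen beside the bed and the eyepiece beyond its right end. The scene crop agrees: the tab stands just ahead of the button.

```bash
python3 - <<'E'
from h import *
c=lambda P:np.array(P)/4.+[300,195]
B=ray('top0',c([[40,108],[570,38],[598,203],[65,278]]),12)
print(B.round(1), B.mean(0).round(1)); 
d=(B[0]+B[3]-B[1]-B[2])[:2]; print('len',np.linalg.norm(d)/2, 'yaw of +y from world y',np.degrees(np.arctan2(-d[0],d[1])))
print(ray('top0',c([[521,122]]),42), ray('top0',c([[181,162]]),70))
s=lambda P:np.array(P)/3.+[295,235]
print(ray('scene0',s([[467,250]]),42),ray('scene0',s([[159,89]]),70))
E
```

```text
[[ 510.7  -83.6   12. ]
 [ 548.2 -379.2   12. ]
 [ 455.6 -391.1   12. ]
 [ 416.5  -96.6   12. ]] [ 482.8 -237.6   12. ]
len 297.4790176024272 yaw of +y from world y 7.394948110584014
[[ 496.50820249 -343.0822299    42.        ]] [[ 472.27852984 -157.02538097   70.        ]]
[[ 492.73229402 -346.7629503    42.        ]] [[ 470.85598282 -160.74681832   70.        ]]
```

Call:
{"op": "carry_out", "data": {"commands": [[0, 0, 0.03, 10.5, 0, 0], [0, 0, 0.03, 10.5, 0, 0], [0, 0, 0.03, 10.5, 0, 0], [0, 0, 0.03, 10.5, 0, 0], [0, 0, 0.02, 10.5, 0, 0], [0, 0, 0.02, 10.5, 0, 0]], "grip": 1}}

```text
t: 0.85
ee_pos: [325.0, 476.9, 180.0]
orientation: [1.133, 1.252, -1.143]
ft_force: [0.4, 0.1, -0.3]
width: 31.2
```

```bash
cat >> h.py <<'E'
def plan(target,yaw=7.4):
    o=ctrl.get_obs(); R=cv2.Rodrigues(np.array(o['orientation'],float))[0]; a=np.radians(yaw)
    bx=np.array([np.cos(a),np.sin(a),0]); X=np.array([0,0,-1.]); Rt=np.c_[X,bx,np.cross(X,bx)]
    rv=np.degrees(cv2.Rodrigues(R.T@Rt)[0].ravel())
    d=R.T@(np.array(target)-o['ee_pos'])
    print('t',o['t'],'pos',o['ee_pos'].round(1),'shift mm',d.round(1),'turn',rv.round(2),'F',o['ft_force'].round(1),'w',round(o['width'],1),'after-turn shift',(Rt.T@(np.array(target)-o['ee_pos'])).round(1))
E
python3 -c "
from h import *
plan([495,-345,130])"
```

```text
t 0.85 pos [325.  476.9 180. ] shift mm [ 53.6  90.4 834.1] turn [-1.89  0.27  0.19] F [ 0.4  0.1 -0.3] w 31.2 after-turn shift [ 50.   62.7 836.9]
```

Call:
{"op": "carry_out", "data": {"commands": [[0, 0, 0.02, -1.9, 0.25, 0.2], [0, 0.005, 0.055, 0, 0, 0], [0, 0.005, 0.055, 0, 0, 0], [0, 0.005, 0.055, 0, 0, 0], [0, 0.005, 0.055, 0, 0, 0], [0, 0.005, 0.055, 0, 0, 0], [0, 0.005, 0.055, 0, 0, 0], [0, 0.005, 0.055, 0, 0, 0]]}}

```text
t: 1.85
ee_pos: [411.9, 69.0, 179.0]
orientation: [1.11, 1.268, -1.111]
ft_force: [1.1, -0.1, 0.1]
width: 0.6
```

Call:
{"op": "carry_out", "data": {"commands": [[0, 0.005, 0.055, 0, 0, 0], [0, 0.005, 0.055, 0, 0, 0], [0, 0.005, 0.055, 0, 0, 0], [0, 0.005, 0.055, 0, 0, 0], [0, 0.005, 0.055, 0, 0, 0], [0, 0.005, 0.055, 0, 0, 0], [0, 0, 0.03, 0, 0, 0], [0, 0, 0, 0, 0, 0]]}}

```text
t: 2.85
ee_pos: [489.2, -299.6, 178.0]
orientation: [1.115, 1.266, -1.115]
ft_force: [-0.3, 0.4, -0.1]
width: 0.6
```

```bash
python3 -c "
from h import *
plan([495,-345,130])"
```

```text
t 2.85 pos [ 489.2 -299.6  178. ] shift mm [48.1  0.  45.8] turn [-0.1   0.02  0.  ] F [-0.3  0.4 -0.1] w 0.6 after-turn shift [48.  -0.1 45.8]
```

Call:
{"op": "carry_out", "data": {"commands": [[0.02, 0, 0.025, 0, 0, 0], [0.028, 0, 0.021, 0, 0, 0], [0, 0, 0, 0, 0, 0], [0, 0, 0, 0, 0, 0]]}}

```text
t: 3.35
ee_pos: [494.5, -341.3, 129.3]
orientation: [1.115, 1.27, -1.114]
ft_force: [-0.7, -0.2, 0.5]
width: 0.6
```

```bash
python3 -c "
from h import *
plan([495,-345,130]); snap('wrist','w1')"
```

```text
t 3.35 pos [ 494.5 -341.3  129.3] shift mm [-0.7  0.1  3.7] turn [-0.01 -0.14  0.07] F [-0.7 -0.2  0.5] w 0.6 after-turn shift [-0.7  0.1  3.7]
```

View pics/w1.png

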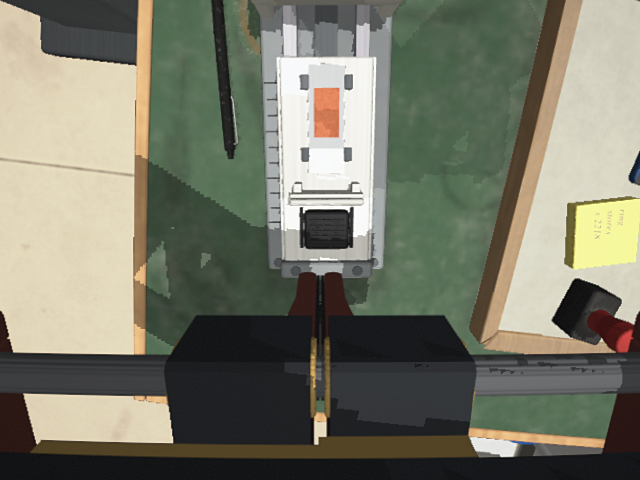

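```bash
python3 -c "
from h import *
im=cv2.imread('pics/w1.png')[170:285,260:390]; cv2.imwrite('pics/w1c.png',cv2.resize(im,None,fx=5,fy=5,interpolation=cv2.INTER_CUBIC))"
```

```text
(no output)
```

View pics/w1c.png

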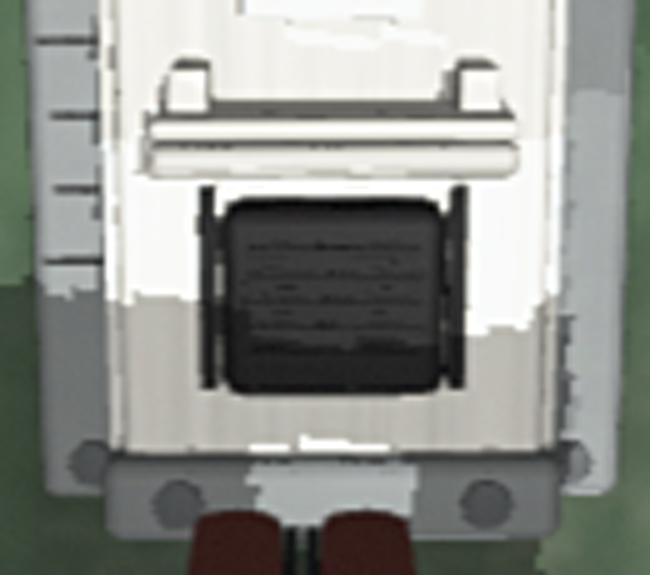

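```bash
python3 - <<'E'
from h import *
q=lambda P:np.array(P)/5.+[260,170]
c=np.load('pics/w1.npz'); print('cam',(-cv2.Rodrigues(c['rvec'])[0].T@c['tvec'].ravel()).round())
print('button',ray('w1',q([[334,295]]),42).round(1))
e=ray('w1',q([[225,295],[443,295],[334,198],[334,392]]),42); print(e.round(1))
print('tab edge z59',ray('w1',q([[150,176],[518,176],[334,176]]),59).round(1))
L=ray('w1',q([[105,455],[552,455]]),34); print('carriage rear',L.round(1))
P=ray('w1',q([[118,430],[100,10],[546,430],[562,10]]),34); print(P.round(1))
for i in(0,2):
    d=P[i+1]-P[i]; print(np.degrees(np.arctan2(-d[0],d[1])))
o=ctrl.get_obs(); print('tcp px',(proj('w1',[o['ee_pos']])-[260,170])*5)
E
```

```text
cam [ 486. -271.  331.]
button [[ 500.5 -342.1   42. ]]
[[ 484.4 -344.2   42. ]
 [ 516.6 -340.    42. ]
 [ 498.5 -327.5   42. ]
 [ 502.5 -357.1   42. ]]
tab edge z59 [[ 472.2 -324.4   59. ]
 [ 522.6 -317.8   59. ]
 [ 497.4 -321.1   59. ]]
carriage rear [[ 468.8 -374.4   34. ]
 [ 538.3 -365.3   34. ]]
[[ 470.4 -370.    34. ]
 [ 460.8 -305.5   34. ]
 [ 536.7 -361.3   34. ]
 [ 528.5 -296.7   34. ]]
8.441313642829476
7.14823668138916
tcp px [[290.93184427 478.29088972]]
```

The wrist crop shows the button top spanning (225–443, 198–392), the tab's near edge at row ~176, and the fingertips at about (302,515). The three views place the button within about ±4 mm, so I'll go down to just above it and look again.

Call:
{"op": "carry_out", "data": {"commands": [[0.03, 0.003, -0.001, 0, 0, 0], [0.03, 0, 0, 0, 0, 0], [0.005, 0, 0, 0, 0, 0], [0, 0, 0, 0, 0, 0]]}}

```text
t: 3.9
ee_pos: [500.3, -337.9, 68.6]
orientation: [1.112, 1.264, -1.109]
ft_force: [-0.2, -0.8, 0.1]
width: -0.0
```

```bash
python3 -c "
from h import *
plan([497.6,-340,62]); snap('wrist','w2'); snap('scene','s2')
im=cv2.imread('pics/w2.png')[150:310,230:410]; a=cv2.resize(im,None,fx=2.5,fy=2.5,interpolation=cv2.INTER_CUBIC)
im=cv2.imread('pics/s2.png')[240:380,390:525]; b=cv2.resize(im,(int(135*400/140),400),interpolation=cv2.INTER_CUBIC)[:,:340]
cv2.imwrite('pics/c2.png',np.hstack([a,b]))
print(proj('w2',[ctrl.get_obs()['ee_pos']]))"
```

```text
t 3.9 pos [ 500.3 -337.9   68.6] shift mm [ 6.5 -3.   1.7] turn [ 0.18  0.12 -0.25] F [-0.2 -0.8  0.1] w -0.0 after-turn shift [ 6.6 -2.9  1.7]
[[318.56783141 266.83934462]]
```

View pics/c2.png

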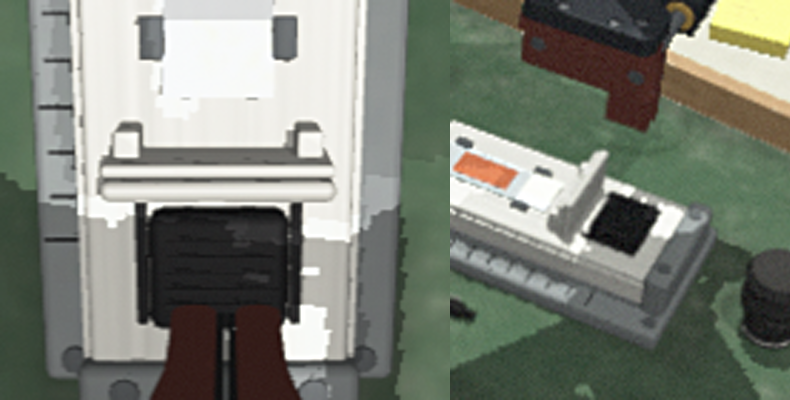

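```bash
python3 -c "
from h import *
p=ctrl.get_obs()['ee_pos'];print(ctrl.get_obs()['t'],p)
f=lambda P:(proj('s2',P)-[390,240])*400/140+[450,0]
print(f([p,[498,-343,42],[498,-343,68]]))
u=np.array([.992,.129,0]);v=np.array([-.129,.992,0])
print((proj('w2',[p+s*13*u+r*10*v for s in(-1,1) for r in(-1,1)])-[230,150])*2.5)
print('button from w2',ray('w2',np.array([[221,262]])/2.5+[230,150],42), 'tip-row', ray('w2',np.array([[225,308]])/2.5+[230,150],p[2]))
print('tip from s2 at z',ray('s2',(np.array([[630,125]])-[450,0])*.35+[390,240],[p[2]]), 'button',ray('s2',(np.array([[622,221]])-[450,0])*.35+[390,240],[42]))"
```

```text
4.0 [ 500.48794256 -338.33142797   68.90185781]
[[622.78374014 173.2283095 ]
 [622.249959   215.60072423]
 [627.77351371 180.52544741]]
[[161.07212805 335.6688077 ]
 [159.78078868 247.1298812 ]
 [281.47906858 335.87536588]
 [283.28220622 247.39593257]]
button from w2 [[ 500.68866774 -340.34118194   42.        ]] tip-row [[ 501.72382755 -341.8105005    68.90185781]]
tip from s2 at z [[ 537.93257551 -321.16829977   68.90185781]] button [[ 494.20191668 -345.06418853   42.        ]]
```

The left half shows the fingertips centred on the button in x, with the tip edge at crop row ~308. The scene half shows them about 30 mm higher than the reported TCP. I'll go down in small steps and rely on contact force and another look.

Call:
{"op": "carry_out", "data": {"commands": [[0.008, -0.0015, 0, 0, 0, 0], [0.008, 0, 0, 0, 0, 0], [0.003, 0, 0, 0, 0, 0], [0, 0, 0, 0, 0, 0]]}}

```text
t: 4.5
ee_pos: [499.8, -339.3, 50.4]
orientation: [1.112, 1.26, -1.108]
ft_force: [0.6, -0.2, 0.2]
width: 0.5
```

```bash
python3 -c "
from h import *
plan([499,-339,46]); snap('wrist','w3'); snap('scene','s3')
im=cv2.imread('pics/w3.png')[150:310,230:410]; a=cv2.resize(im,None,fx=2.5,fy=2.5,interpolation=cv2.INTER_CUBIC)
im=cv2.imread('pics/s3.png')[240:380,390:525]; b=cv2.resize(im,(int(135*400/140),400),interpolation=cv2.INTER_CUBIC)[:,:340]
cv2.imwrite('pics/c3.png',np.hstack([a,b]))"
```

```text
t 4.5 pos [ 499.8 -339.3   50.4] shift mm [ 4.4 -0.8 -0.4] turn [ 0.15  0.26 -0.4 ] F [ 0.6 -0.2  0.2] w 0.5 after-turn shift [ 4.4 -0.7 -0.4]
```

View pics/c3.png

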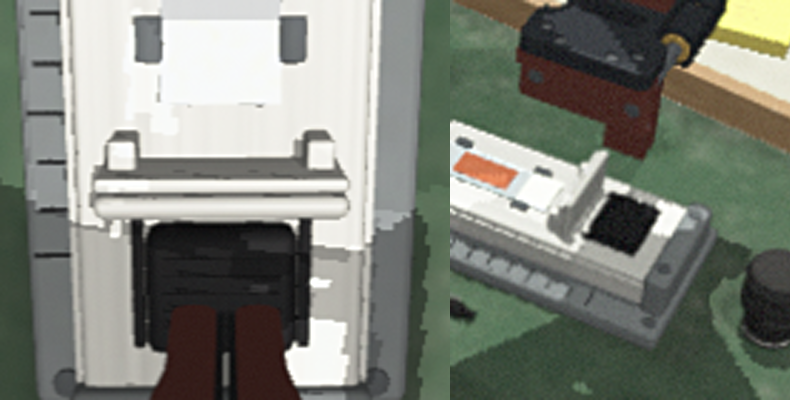

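The tips sit over the button, near x-centre and clear of the tab. No contact yet, so I'll keep going down in small steps.

Call:
{"op": "carry_out", "data": {"commands": [[0.004, 0, 0, 0, -0.2, 0.3], [0.003, 0, 0, 0, 0, 0], [0.002, 0, 0, 0, 0, 0]]}}

```text
t: 4.97
ee_pos: [500.3, -339.6, 41.4]
orientation: [1.112, 1.252, -1.106]
ft_force: [-0.7, 0.6, 0.7]
width: 0.5
```

Call:
{"op": "carry_out", "data": {"commands": [[0.002, 0, 0, 0, 0, 0], [0.002, 0, 0, 0, 0, 0]]}}

```text
t: 5.22
ee_pos: [500.3, -339.6, 37.1]
orientation: [1.112, 1.253, -1.106]
ft_force: [0.3, -0.2, 0.6]
width: 0.8
```

Call:
{"op": "carry_out", "data": {"commands": [[0.004, 0, 0, 0, 0, 0], [0.004, 0, 0, 0, 0, 0], [0.002, 0, 0, 0, 0, 0], [0.002, 0, 0, 0, 0, 0]]}}

```text
t: 5.72
ee_pos: [500.5, -339.7, 24.1]
orientation: [1.112, 1.253, -1.106]
ft_force: [0.2, 1.1, 0.1]
width: 0.5
```

```bash
python3 -c "
from h import *
plan([499,-339,46]); snap('wrist','w4'); snap('scene','s4')
im=cv2.imread('pics/w4.png')[150:310,230:410]; a=cv2.resize(im,None,fx=2.5,fy=2.5,interpolation=cv2.INTER_CUBIC)
im=cv2.imread('pics/s4.png')[240:380,390:525]; b=cv2.resize(im,(int(135*400/140),400),interpolation=cv2.INTER_CUBIC)[:,:340]
cv2.imwrite('pics/c4.png',np.hstack([a,b]))"
```

```text
t 5.725 pos [ 500.5 -339.7   24.1] shift mm [-21.9  -1.1  -0.7] turn [ 0.15  0.51 -0.76] F [0.2 1.1 0.1] w 0.5 after-turn shift [-21.9  -1.4  -0.9]
```

View pics/c4.png

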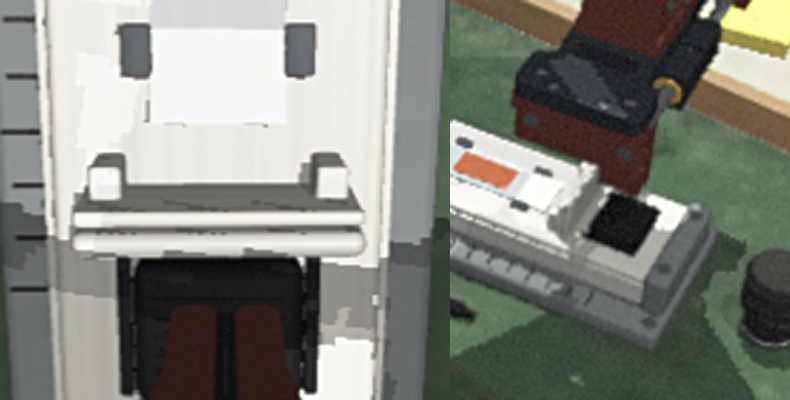

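The tips are near the button. The scene half shows a wide red plate above the narrow tip that seems to extend over the tab, so I want a wider view before going lower.

```bash
python3 -c "
from h import *
t=snap('top','t4')['pixels']
s=cv2.imread('pics/s4.png')[100:380,340:610]; w=cv2.imread('pics/w4.png')
M=np.zeros((600,800,3),np.uint8)
M[:,:500]=cv2.resize(s,(500,600))[:, :500] if 0 else cv2.resize(s,(500,518))[:600].__class__(0) if 0 else 0
a=cv2.resize(s,(480,498),interpolation=cv2.INTER_CUBIC); M[:498,:480]=a
b=cv2.resize(w,(320,240)); M[:240,480:800]=b
c=cv2.resize(t[180:290,380:480],(320,352),interpolation=cv2.INTER_CUBIC); M[245:597,480:800]=c
cv2.imwrite('pics/m4.png',M)
for n in('scene','top'):
    k=np.load('pics/'+('s4' if n=='scene' else 't4')+'.npz'); print(n,(-cv2.Rodrigues(k['rvec'])[0].T@k['tvec'].ravel()).round())
k=np.load('pics/w4.npz');R=cv2.Rodrigues(k['rvec'])[0];print('w',(-R.T@k['tvec'].ravel()).round(),'fwd',R[2].round(3),'K',k['intrinsics'].round())"
```

```text
scene [-144. -632.  693.]
top [ 325.  -79. 1172.]
w [ 489. -267.  225.] fwd [ 0.048 -0.266 -0.963] K [[399.   0. 320.]
 [  0. 399. 236.]
 [  0.   0.   1.]]
```

View pics/m4.png

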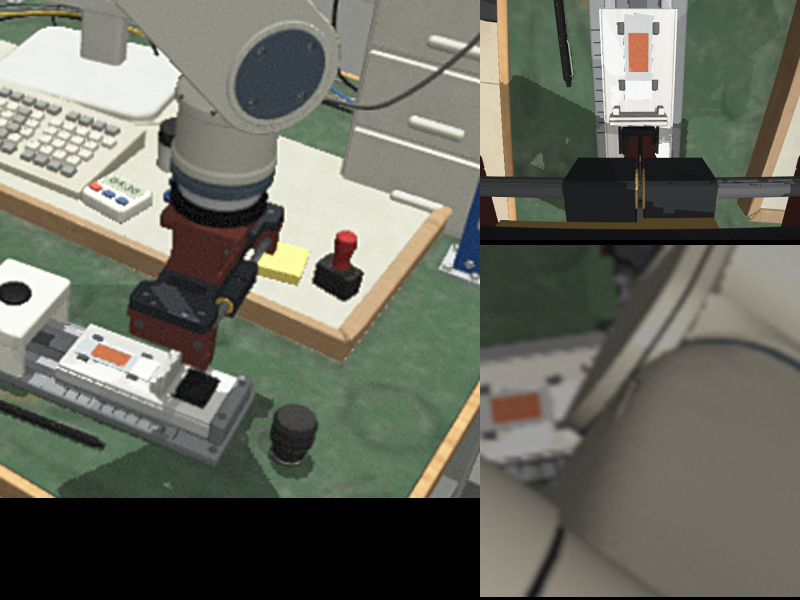

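```bash
python3 -c "
from h import *
for z in(30,42,50,58,66,74): print(z,ray('s4',[[455,306]],z).round(),ray('w4',[[320,272.4]],z).round())
o=ctrl.get_obs();print(o['ee_pos'],o['qpos'])"
```

```text
30 [[ 534. -332.   30.]] [[ 502. -341.   30.]]
42 [[ 522. -338.   42.]] [[ 501. -337.   42.]]
50 [[ 513. -341.   50.]] [[ 500. -334.   50.]]
58 [[ 505. -345.   58.]] [[ 500. -330.   58.]]
66 [[ 497. -349.   66.]] [[ 499. -327.   66.]]
74 [[ 489. -352.   74.]] [[ 499. -324.   74.]]
[ 500.45903551 -339.68451851   24.2003866 ] [-0.61742363  0.60226912  1.7734423   0.00363234  0.75026133 -0.75173667]
```

```bash
python3 -c "
from h import *
for z in(70,90,110,130,150): print(z,ray('s4',[[412,278.5],[444,292.5]],z).round().tolist())"
```

```text
70 [[507.0, -263.0, 70.0], [510.0, -321.0, 70.0]]
90 [[486.0, -275.0, 90.0], [489.0, -331.0, 90.0]]
110 [[465.0, -287.0, 110.0], [468.0, -341.0, 110.0]]
130 [[444.0, -299.0, 130.0], [447.0, -351.0, 130.0]]
150 [[423.0, -311.0, 150.0], [426.0, -361.0, 150.0]]
```

Call:
{"op": "carry_out", "data": {"commands": [[0.003, 0, 0, 0, 0, 0], [0.002, 0, 0, 0, 0, 0], [0.001, 0, 0, 0, 0, 0]]}}

```text
t: 6.25
ee_pos: [500.7, -339.8, 18.1]
orientation: [1.112, 1.252, -1.105]
ft_force: [-0.4, 0.7, 0.5]
width: 0.6
```

Call:
{"op": "carry_out", "data": {"commands": [[0.002, 0, 0, 0, 0, 0], [0.001, 0, 0, 0, 0, 0], [0.001, 0, 0, 0, 0, 0]]}}

```text
t: 6.62
ee_pos: [500.8, -339.9, 13.8]
orientation: [1.112, 1.252, -1.105]
ft_force: [0.3, 0.3, -0.9]
width: 0.2
```

Call:
{"op": "carry_out", "data": {"commands": [[0.002, 0, 0, 0, 0, 0], [0.001, 0, 0, 0, 0, 0]]}}

```text
t: 6.88
ee_pos: [500.9, -339.9, 10.6]
orientation: [1.112, 1.252, -1.105]
ft_force: [0.0, 0.9, -0.6]
width: 0.1
```

Call:
{"op": "carry_out", "data": {"commands": [[0.001, 0, 0, 0, 0, 0], [0.001, 0, 0, 0, 0, 0], [0.001, 0, 0, 0, 0, 0]]}}

```text
t: 7.25
ee_pos: [500.9, -339.9, 7.4]
orientation: [1.112, 1.252, -1.105]
ft_force: [0.2, 0.5, 0.4]
width: 0.4
```

Call:
{"op": "carry_out", "data": {"commands": [[0.001, 0, 0, 0, 0, 0], [0.001, 0, 0, 0, 0, 0]]}}

```text
t: 7.5
ee_pos: [501.0, -340.0, 5.3]
orientation: [1.112, 1.252, -1.105]
ft_force: [0.9, 0.3, -0.5]
width: 0.5
```

Call:
{"op": "carry_out", "data": {"commands": [[0.001, 0, 0, 0, 0, 0], [0.001, 0, 0, 0, 0, 0]]}}

```text
t: 7.75
ee_pos: [501.0, -340.0, 3.2]
orientation: [1.112, 1.252, -1.105]
ft_force: [0.1, -0.4, -0.0]
width: 0.4
```

Call:
{"op": "carry_out", "data": {"commands": [[0.001, 0, 0, 0, 0, 0], [0.001, 0, 0, 0, 0, 0]]}}

```text
t: 8.0
ee_pos: [501.1, -340.0, 1.3]
orientation: [1.112, 1.252, -1.105]
ft_force: [-0.3, 0.5, 2.5]
width: 0.3
```

```bash
python3 -c "
from h import *
plan([501,-340,0]); snap('wrist','w5'); snap('scene','s5')
im=cv2.imread('pics/w5.png')[150:310,230:410]; a=cv2.resize(im,None,fx=2.5,fy=2.5,interpolation=cv2.INTER_CUBIC)
im=cv2.imread('pics/s5.png')[240:380,390:525]; b=cv2.resize(im,(int(135*400/140),400),interpolation=cv2.INTER_CUBIC)[:,:340]
cv2.imwrite('pics/c5.png',np.hstack([a,b]))"
```

```text
t 8.0 pos [ 501.1 -340.     1.3] shift mm [ 1.3 -0.1 -0.1] turn [ 0.15  0.53 -0.78] F [-0.3  0.5  2.5] w 0.3 after-turn shift [ 1.3 -0.  -0. ]
```

View pics/c5.png

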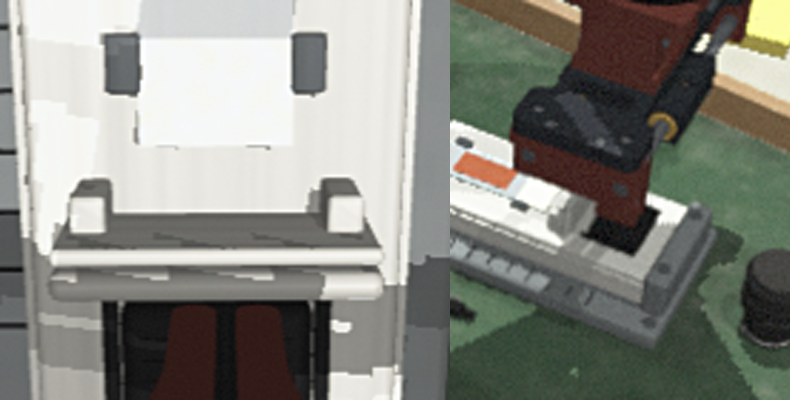

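Contact is at reported z ≈ 2, with 2.5 N upward. The view shows the tips on the button, their front about 1 mm behind its front edge and about 8 mm from the tab. Now I'll press.

Call:
{"op": "carry_out", "data": {"commands": [[0.001, 0, 0, 0, 0, 0], [0.001, 0, 0, 0, 0, 0], [0.001, 0, 0, 0, 0, 0]]}}

```text
t: 8.48
ee_pos: [501.1, -340.0, -1.5]
orientation: [1.112, 1.252, -1.105]
ft_force: [-1.4, 0.7, 4.6]
width: 0.6
```

Call:
{"op": "carry_out", "data": {"commands": [[0.001, 0, 0, 0, 0, 0], [0.001, 0, 0, 0, 0, 0]]}}

```text
t: 8.72
ee_pos: [501.2, -340.1, -3.2]
orientation: [1.112, 1.252, -1.105]
ft_force: [-2.9, 2.0, 14.3]
width: 0.6
```

Call:
{"op": "carry_out", "data": {"commands": [[0.0005, 0, -0.003, 0, 0, 0], [0.0005, 0, -0.003, 0, 0, 0]]}}

```text
t: 8.98
ee_pos: [500.8, -336.1, -3.1]
orientation: [1.11, 1.249, -1.106]
ft_force: [-3.0, -2.6, 7.4]
width: 0.5
```

Call:
{"op": "carry_out", "data": {"commands": [[0.0007, 0, -0.004, 0, 0, 0], [0.0007, 0, -0.004, 0, 0, 0]]}}

```text
t: 9.22
ee_pos: [500.1, -330.3, -3.1]
orientation: [1.108, 1.246, -1.106]
ft_force: [-3.7, -2.6, 9.8]
width: 0.5
```

Call:
{"op": "carry_out", "data": {"commands": [[0.0008, 0, -0.006, 0, 0, 0], [0.0008, 0, -0.006, 0, 0, 0], [0.0008, 0, -0.006, 0, 0, 0]]}}

```text
t: 9.6
ee_pos: [498.3, -315.9, -3.1]
orientation: [1.104, 1.241, -1.107]
ft_force: [-4.4, -3.8, 12.0]
width: 0.3
```

```bash
python3 -c "
from h import *
plan([486,-226,-3.2])
R=cv2.Rodrigues(np.array(ctrl.get_obs()['orientation']))[0];print(R.round(3))"
```

```text
t 9.6 pos [ 498.3 -315.9   -3.1] shift mm [ -1.9  -0.2 -90.7] turn [ 0.26  1.24 -0.98] F [-4.4 -3.8 12. ] w 0.3 after-turn shift [  0.1  -0.6 -90.7]
[[ 0.02   0.991  0.133]
 [-0.019  0.133 -0.991]
 [-1.     0.017  0.022]]
```

Call:
{"op": "carry_out", "data": {"commands": [[0.0007, 0, -0.006, 0, 0.3, -0.2], [0.0007, 0, -0.006, 0, 0.3, -0.2], [0.0007, 0, -0.006, 0, 0.3, -0.2]]}}

```text
t: 9.98
ee_pos: [495.8, -300.7, -3.2]
orientation: [1.106, 1.257, -1.109]
ft_force: [-5.5, -2.5, 10.4]
width: 0.3
```

Call:
{"op": "carry_out", "data": {"commands": [[0.0007, 0, -0.006, 0, 0.3, -0.2], [0.0007, 0, -0.006, 0, 0.3, -0.2], [0.0007, 0, -0.006, 0, 0.3, -0.2]]}}

```text
t: 10.35
ee_pos: [493.4, -285.5, -3.2]
orientation: [1.108, 1.274, -1.111]
ft_force: [-4.0, -3.7, 10.3]
width: 0.6
```

```bash
python3 -c "
from h import *
plan([486,-226,-3.2])"
```

```text
t 10.35 pos [ 493.4 -285.5   -3.2] shift mm [  0.1   0.7 -60. ] turn [ 0.35 -0.1   0.19] F [-4.  -3.7 10.3] w 0.6 after-turn shift [  0.    0.4 -60. ]
```

Call:
{"op": "carry_out", "data": {"commands": [[0.0007, 0, -0.006, 0, 0.15, 0], [0.0007, 0, -0.006, 0, 0.15, 0], [0.0007, 0, -0.006, 0, 0.15, 0], [0.0007, 0, -0.006, 0, 0.15, 0]]}}

```text
t: 10.85
ee_pos: [490.7, -265.1, -3.1]
orientation: [1.112, 1.277, -1.107]
ft_force: [-3.6, -3.1, 9.7]
width: 0.4
```

Call:
{"op": "carry_out", "data": {"commands": [[0.0007, 0, -0.006, 0, 0.15, 0], [0.0007, 0, -0.006, 0, 0.15, 0], [0.0007, 0, -0.006, 0, 0.15, 0]]}}

```text
t: 11.22
ee_pos: [488.7, -249.6, -3.1]
orientation: [1.114, 1.279, -1.103]
ft_force: [-3.3, -4.1, 10.0]
width: 0.6
```

```bash
python3 -c "
from h import *
plan([486,-226,-3.2])"
```

```text
t 11.225 pos [ 488.7 -249.6   -3.1] shift mm [  0.3   0.6 -23.7] turn [ 0.46 -0.6   0.03] F [-3.3 -4.1 10. ] w 0.6 after-turn shift [  0.1   0.4 -23.7]
```

Call:
{"op": "carry_out", "data": {"commands": [[0.0007, 0, -0.006, 0, 0, 0], [0.0007, 0, -0.005, 0, 0, 0], [0.0007, 0, -0.004, 0, 0, 0]]}}

```text
t: 11.6
ee_pos: [487.0, -236.9, -3.2]
orientation: [1.112, 1.276, -1.104]
ft_force: [-4.2, -2.4, 10.5]
width: 0.5
```

Call:
{"op": "carry_out", "data": {"commands": [[0.0007, 0, -0.004, 0, 0, 0], [0.0007, 0, -0.003, 0, 0, 0]]}}

```text
t: 11.85
ee_pos: [486.6, -231.8, -3.1]
orientation: [1.11, 1.273, -1.103]
ft_force: [-3.7, -6.5, 8.5]
width: 0.3
```

Call:
{"op": "carry_out", "data": {"commands": [[0.0007, 0, -0.003, 0, 0, 0], [0.0007, 0, -0.003, 0, 0, 0]]}}

```text
t: 12.1
ee_pos: [487.9, -228.7, -3.1]
orientation: [1.107, 1.266, -1.102]
ft_force: [-2.3, -5.3, 6.3]
width: 0.4
```

Call:
{"op": "carry_out", "data": {"commands": [[0.001, 0, -0.003, 0, 0, 0], [0.001, 0, -0.003, 0, 0, 0]]}}

```text
t: 12.35
ee_pos: [489.3, -226.6, -3.3]
orientation: [1.104, 1.259, -1.101]
ft_force: [-4.9, -8.2, 11.1]
width: 0.2
```

Call:
{"op": "carry_out", "data": {"commands": [[0.001, 0, -0.004, 0, 0, 0], [0.001, 0, -0.004, 0, 0, 0]]}}

```text
t: 12.6
ee_pos: [490.0, -225.9, -3.2]
orientation: [1.095, 1.25, -1.1]
ft_force: [-10.8, -26.3, 10.2]
width: 0.3
```

```bash
python3 -c "
from h import *
plan([486,-226,-3.2]); snap('wrist','w6'); snap('scene','s6')
im=cv2.imread('pics/w6.png')[130:310,220:420]; a=cv2.resize(im,(444,400),interpolation=cv2.INTER_CUBIC)
im=cv2.imread('pics/s6.png')[220:370,290:490]; b=cv2.resize(im,(533,400),interpolation=cv2.INTER_CUBIC)[:,:350]
cv2.imwrite('pics/c6.png',np.hstack([a,b]))"
```

```text
t 12.6 pos [ 490.  -225.9   -3.2] shift mm [-0.  -4.  -0.5] turn [ 0.93  1.13 -0.77] F [-10.8 -26.3  10.2] w 0.3 after-turn shift [ 0.  -4.  -0.4]
```

View pics/c6.png

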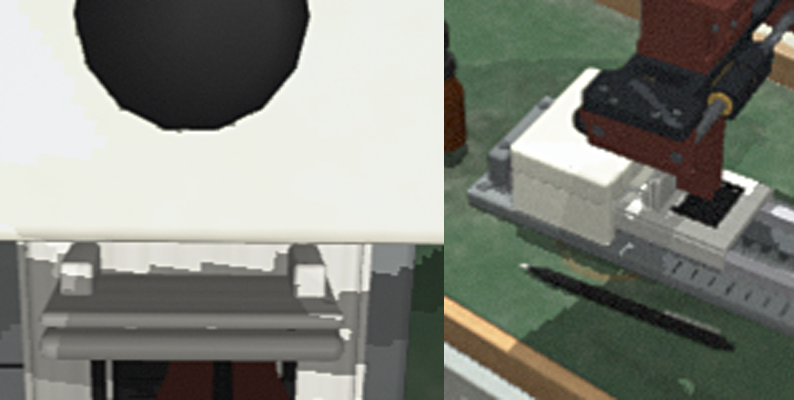

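The view shows the tab right by the head with the guard just short of it, and the pen and bottle in place. Motion has stalled with 26 N along the bed and the button still fully down, so the carriage is at the end stop. I'll lift straight up to release.

Call:
{"op": "carry_out", "data": {"commands": [[-0.003, 0, -0.001, 0, 0, 0], [-0.004, 0, -0.0005, 0, 0, 0], [-0.005, 0, 0, 0, 0, 0], [-0.006, 0, 0.001, 0, 0, 0], [-0.01, 0, 0.001, 0, 0, 0], [-0.015, 0, 0.001, 0, 0, 0], [-0.02, 0, 0, 0, 0, 0], [-0.02, 0, 0, 0, 0, 0]]}}

```text
t: 13.7
ee_pos: [488.5, -226.4, 83.6]
orientation: [1.095, 1.25, -1.101]
ft_force: [0.1, -0.3, -0.0]
width: 0.7
```

Call:
{"op": "carry_out", "data": {"commands": [[-0.03, 0, 0, 0, 0, 0], [-0.03, 0, 0, 0, 0, 0], [-0.02, 0, 0, 0, 0, 0], [0, 0, 0, 0, 0, 0], [0, 0, 0, 0, 0, 0]]}}

```text
t: 14.32
ee_pos: [487.9, -224.8, 171.4]
orientation: [1.096, 1.245, -1.098]
ft_force: [0.2, 0.3, -1.0]
width: 0.6
```

```bash
python3 -c "
from h import *
plan([486,-226,100]); snap('wrist','w7'); snap('scene','s7')
im=cv2.imread('pics/w7.png')[60:310,190:450]; a=cv2.resize(im,(416,400),interpolation=cv2.INTER_CUBIC)
im=cv2.imread('pics/s7.png')[230:370,295:500]; b=cv2.resize(im,(586,400),interpolation=cv2.INTER_CUBIC)[:,:384]
b=cv2.resize(cv2.imread('pics/s7.png')[240:380,355:490],(384,398),interpolation=cv2.INTER_CUBIC); b=np.vstack([b,b[:2]])
cv2.imwrite('pics/c7.png',np.hstack([a,b]))"
```

```text
t 14.325 pos [ 487.9 -224.8  171.4] shift mm [71.3 -3.3 -0.6] turn [ 0.93  1.27 -1.03] F [ 0.2  0.3 -1. ] w 0.6 after-turn shift [71.4 -2.   1. ]
```

```bash
python3 - <<'E'
from h import *
def blob(fn,guess):
    im=cv2.imread(f'pics/{fn}.png'); g=(im.max(2)<70).astype(np.uint8)
    g=cv2.morphologyEx(g,cv2.MORPH_OPEN,np.ones((7,7)))
    n,l,s,c=cv2.connectedComponentsWithStats(g); p=proj(fn,[guess])[0]; i=l[int(p[1]),int(p[0])]
    x,y,w,h,a=s[i]; print(fn,p.round(),'id',i,'box',x,y,w,h,a,'ctr',ray(fn,[[x+w/2,y+h/2]],42).round(1),'W',np.linalg.norm(np.diff(ray(fn,[[x,y+h/2],[x+w,y+h/2]],42),axis=0)).round(1))
blob('w1',[500.5,-342,42]); blob('w7',[486.6,-235,42])
im=cv2.imread('pics/w7.png').max(2)
p=proj('w7',[[486.6,-235,42]])[0].astype(int); print(im[p[1]-60:p[1]+60:3,p[0]]); print(im[p[1]-5,p[0]-50:p[0]+50:2])
# tab-edge check via template: bystander motion in scene image
a=cv2.imread('pics/scene0.png');b=cv2.imread('pics/s7.png')
for n,(x,y,w,h) in dict(pen=(315,315,90,38),eye=(488,325,36,40),bottle=(278,224,26,58)).items():
    r=cv2.matchTemplate(b[y-15:y+h+15,x-15:x+w+15],a[y:y+h,x:x+w],cv2.TM_CCOEFF_NORMED); print(n,cv2.minMaxLoc(r)[1::2])
E
```

```text
w1 [327. 229.] id 7 box 301 210 52 39 1877 ctr [[ 500.7 -342.5   42. ]] W 38.8
w7 [313. 223.] id 9 box 290 206 46 34 1448 ctr [[ 486.7 -235.2   42. ]] W 39.2
[242 243 242 243 207 245 243 230 234  98 104 225 230 217 255  15  53  54
  55  37  54  35  32  33  31  30  95 247 242 248 100 105 106 105 105 107
  67  45  45  48]
[138 102  98  99  96 163 200 171 179 184 250 248 251 196  44  45  33  52
  51  52  53  52  51  55  53  52  53  54  57  54  53  56  44  56  40  41
  38 230 244 242 243 243 244 240 237 180 141 163 161 163]
pen (0.8369081020355225, (15, 15))
eye (0.984235405921936, (15, 15))
bottle (0.9730427265167236, (15, 15))
```

```bash
python3 -c "
from h import *
print(ctrl.get_obs()['qvel'].round(3)); print(ctrl.close_job())"
```

```text
[-0.     0.009  0.001 -0.002  0.002 -0.001]
the job is handed in; nothing more can be done
None
```

I pressed the lock button fully down on the parked carriage. I held it there with about 10 N while pushing the tab to the end stop, then lifted straight off, and handed the job in at about 14.4 s; it returned no verdict.

**What the checks showed**
- **Carriage travel:** the wrist camera puts the button about 108.2 mm further along the bed, against 108 mm nominal. Before release, the push stalled at 26 N against the stop.
- **Bystanders:** the pen, eyepiece and bottle matched their starting places in the scene image with no shift.
- **Arm:** it is clear of everything, and the force reading is about zero.

**Less certain or in disagreement**
- **Button up:** I only inferred that it sprang back. Its size in the image is consistent with being up, but that cannot resolve 1 mm, and my 12-picture limit was used up before I could look.
- **Tool height:** the reported TCP height was about 40 mm lower than the real fingertips. The cameras suggested this (about 30–45 mm), and first contact came at reported z ≈ 2 mm on a button 42 mm high. I therefore set the press depth by contact force, not by the reported height.
- **At the stop:** the fingertips slid a few mm sideways along the tab.
- **Slide and guard plate:** I saw no sign of contact, but I could not measure that separately.

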